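# Right the fallen reagent bottle in its carrier and shut the gate

### The job

The square white bottle has toppled over on the bench: set it down gently, upright with its cap on top, on the floor of the empty bay of the bottle carrier, under the carrying handle, and let go of it. Then swing the gate fully shut across that bay so that the bottle cannot slide out. Leave the other things on the bench where they are, and do not tip the jar in the other bay.

Things in the scene. Friction and masses are not known exactly. Their poses are not given: they have to be found in the camera images.
- bottle: White plastic square bottle, 0.14 to 0.26 kg, lying on a flat side, cap roughly to world -y (within 45 degrees). Body 52 x 52 mm in section, 88 mm tall, then a neck 26 mm across, and a grey cap 32 mm across from 96 to 118 mm (full height). Origin: centre of its base. z runs from base to cap (level at the start, must end pointing up); x and y are square to the flat sides.
- carrier: Grey bottle carrier, fixed; base plate 110 (x) x 240 (y) x 12 mm; origin at the centre of its underside, z up, x to its back, away from the robot (turned up to 0.3 rad). Rims and divider reach 41 mm above the bench. Left bay (y > 0) holds a jar. The right bay is empty: x -55 to 47, y -109 to -3 mm, no front rim.
- handle (a point): Middle of the carrier's carrying handle, a level steel bar along the carrier's y, 24 mm thick at its grip; at (12, 0, 210) mm in the carrier's frame, above both bays. Held by 10 mm rods at y = +-114 mm that rise from x = 50 mm and lean forward above 130 mm. The bottle fits under it; a gripper pointing straight down does not.
- bay (a point): Centre of the floor of the empty bay, on top of the base plate, 12 mm above the bench; at (0, -56, 12) mm in the carrier's frame. The bottle's base belongs here.
- gate (a joint): Angle of the gate, rad: 0 = fully shut (against its stop, along the carrier's y across the front of the empty bay), growing as it swings out towards the robot; 1.57 = pointing to the carrier's -x; stop at 2.3. Starts at 1.2 to 1.9. It stays where it is left; about 0.06 N m of friction.
- gate_hinge (a point): On the vertical hinge axis of the gate, at its mid-height, 34 mm above the bench; at (-58, -114, 34) mm in the carrier's frame. The gate is a plain aluminium flat bar 118 mm long from here, 8 mm thick, 26 mm tall (21 to 47 mm above the bench).
- gate_tip (a point): Free end of the gate bar, at mid-thickness and mid-height, 118 mm from the hinge axis.
- jar: White jar, 56 mm across, 85 mm tall, standing in the left bay, 110 mm or so from the centre of the empty one. Origin: centre of its base. Not to be moved.
- amber: Amber glass bottle, 56 mm across, 100 mm tall, standing on the bench. Origin: centre of its base. Not to be moved.
- beaker: Glass beaker, 70 mm across, 85 mm tall. Origin: centre of its base. Not to be moved.
- dishes: Stack of clear petri dishes, 90 mm across, 30 mm tall, Origin: centre of its base. Not to be moved.
Mind the look-alikes: they are no part of the job. Leave any green look-alike of the bottle alone.

How it is judged:
By the outcome, as a careful person would: the job done as asked, in the order asked, and still so for the second after the job is handed in, with the robot touching nothing.
It also fails if it takes over 61 s, if anything falls off the work surface, if the arm or the gripper's body presses on something with over 40 N, if the wrist force passes 120 N, or if a joint passes its speed limit or range.

### The arm

A 6-joint arm with a two-finger parallel gripper is mounted at the origin on the work surface. World frame = base frame: x ahead of the robot, y to its left, z up, the work surface at z = 0. Lengths are in mm, angles in rad, forces in N, time in s.
With the tool pointing down it reaches from about 400 to 925 mm from the base axis. Payload 12.5 kg.
Tool frame: the origin (TCP) lies at the very end of the fingers, on their centre line; the grasp point (between the pads) lies behind it (env.grip_depth is the z of the grasp point in the tool frame, in mm); z points along the fingers, y is the line along which they close (so a half turn about z gives the same grasp; the last joint's range is limited). The gripper opens to 95 mm and grips with 3 to 60 N. Pads are 20 mm wide; open, the fingers measure 119 mm over their backs; the gripper's body (75 mm by 180 mm) begins 59 mm behind the grasp point.
Start: joints at [1.011, 0.491, 1.559, -0, 1.092, -0.106], TCP at [273.977, 561.768, 214.661] pointing down, gripper open.
Joint ranges: [-3.1, 3.1], [-0.84, 2.19], [0.05, 2.79], [-1.13, 4.28], [0.06, 2.93], [-2.69, 2.69]. Speed limits (rad/s): [2.22, 2.22, 2.79, 3.14, 3.14, 3.14].

### API

Orientations are given as [roll, pitch, yaw] about the fixed x, y, z axes, in that order (R = Rz(yaw) Ry(pitch) Rx(roll)).
In Python, from cell import env, optics gives the robot as it stands.
- The arm moves only by the tool step_arm, never from a script. Its argument "moves" is a list of rows, each an object of numbers: "tx", "ty", "tz": the shift along the tool's x, y, z in mm; "roll": the turn about the tool's z in rad. In form: [{"tx": .., "ty": .., "tz": .., "roll": ..}, ...]. A call has 1 to 12 rows; each row is the pose to reach, as a shift and turn from the pose commanded when the call began, along the tool's axes at that moment; what a row does not reach only later rows make up. A row lasts 1/12 s, in which the tool goes at most 41.7 mm and 7.16 degrees, less where a joint would pass 70% of its speed; a pose out of reach is approached as far as the arm can. A call with a gripper value outside its range is refused whole. "grip" is the finger opening in mm, from 0 to 95.1, set as the call begins (left out, the last holds). The fingers move at their own pace and stop on an object; the grip force is fixed at half the most. Time passes only in rows, so rows that repeat a pose let the fingers close. It gives the time, the measured TCP pose, the force, the opening and the grip force at its end, in the units of the state.
- env.state(): the state, without advancing time (a new reading comes with each control period).
- optics.read_camera(name): name is "scene" or "top"; returns a dict with "pixels" (400x640x3 uint8, blue, green, red), "mtx" (3x3 intrinsics, pixels), "dist" ([k1, k2, p1, p2, k3] as OpenCV has them; the pictures are not rectified), "view" (4x4, takes a point from world to camera coordinates). Camera axes: x right, y down, z forward; pixel columns grow to the right and rows downward; lengths in mm; the calibration is good to about 2 mm. A picture is of the moment at which its call begins. There is no depth.
- env.job_done(): hands the job in; it is judged then, once.
The state is a dict: "t": time; "joints": joint angles; "qvel": joint speeds; "tau": joint torques, N m; "eef_pos": TCP position; "tcp_rot": TCP orientation; "ft_force": force on the tool from outside, world axes, zero at the start; "moment": the same for the moment, N m; "opening": opening from 0.0 (shut) to 1.0 (fully open); "grip_force": force on a finger pad.
Only numpy, scipy, OpenCV 4.12 (cv2) and the standard library are available. Lean on these libraries where they do the work, as an engineer would, in place of code of your own. Each camera call takes 0.05 s, during which the arm holds its last target. There are 200 camera calls.

## Working session

There is one attempt and no reset: what is moved stays moved. The work goes in short steps, Python scripts to look and compute and a tool call to move; the robot and the scene stay as the last step left them, time stands still between calls to the robot, and variables do not carry over. Pictures are saved under pics/ and viewed, at most 10 in all, crops included, and the job is handed in when it is done.

Besides the shell and the picture viewer there is one more tool, called after "Emit:" by a JSON object that holds its "api" and its "payload", one argument or row to a line. step_arm: Moves the arm, as the interface text tells. Its arguments: {"type":"object","properties":{"moves":{"type":"array"},"grip":{"type":"number"}},"required":["moves"]}

```bash
mkdir -p pics; ls
python3 - <<'E'
from cell import env, optics
import cv2, numpy as np
for n in("scene","top"):
    c=optics.read_camera(n); cv2.imwrite(f"pics/{n}0.png",c["pixels"]); print(n,np.round(c["mtx"],1).tolist(),np.round(c["dist"],4),np.round(c["view"],3).tolist())
print(env.state(),env.grip_depth)
E
```

```text
pics
scene [[442.7, 0.0, 322.7], [0.0, 442.7, 202.1], [0.0, 0.0, 1.0]] [-0.0238  0.      0.      0.      0.    ] [[-0.674, 0.738, -0.014, 314.642], [0.618, 0.554, -0.558, -266.158], [-0.404, -0.386, -0.829, 1314.306], [0.0, 0.0, 0.0, 1.0]]
top [[410.2, 0.0, 317.5], [0.0, 410.2, 200.4], [0.0, 0.0, 1.0]] [-0.1005  0.      0.      0.      0.    ] [[-0.042, -0.999, 0.004, 63.746], [-0.974, 0.04, -0.222, 564.465], [0.222, -0.014, -0.975, 929.157], [0.0, 0.0, 0.0, 1.0]]
{'t': 0.1, 'joints': array([ 1.01140605e+00,  4.91476914e-01,  1.55934191e+00, -7.69793329e-06,
        1.09170677e+00, -1.05558070e-01]), 'qvel': array([ 0.0009094 , -0.00193665, -0.00191663, -0.00074619,  0.00085771,
       -0.00059902]), 'tau': array([ 3.01769054e-03, -6.13624763e+01, -2.58605826e+01,  6.93371077e-02,
        4.70828195e-02, -6.32073807e-05]), 'eef_pos': array([273.86229823, 561.58875619, 214.15012931]), 'tcp_rot': array([-3.14066419e+00, -9.15066270e-05,  2.68776396e+00]), 'ft_force': array([0.31108345, 0.53715882, 0.45033496]), 'moment': array([ 0.03622626, -0.00080093,  0.01666282]), 'grip_force': 0.0, 'opening': 1.0025294074188662} -18.8
```

View pics/scene0.png

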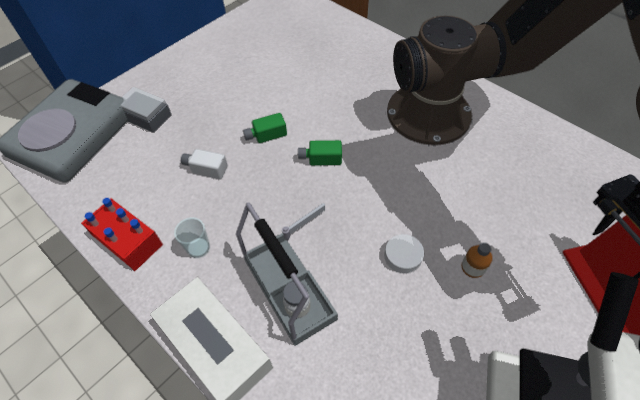

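View pics/top0.png

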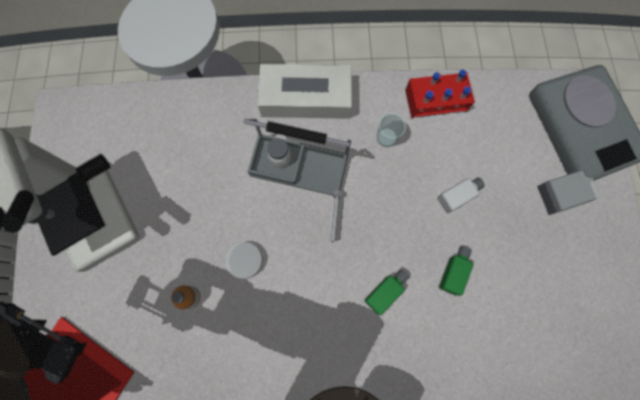

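The white bottle lies at top (460,195) with its cap at (478,183), and at scene (205,163) with its cap at (186,160). The look-alikes are green, at scene (267,128) and (322,153), so neither is the white bottle in the task. I'll enlarge to confirm and measure.

Run:
```python
import cv2, numpy as np
def crop(n,x,y,w,h,k):
    im=cv2.imread(f"pics/{n}0.png")[y:y+h,x:x+w]; im=cv2.resize(im,None,fx=k,fy=k,interpolation=cv2.INTER_CUBIC)
    for i in range(0,w,10): cv2.line(im,(i*k,0),(i*k,4 if i%50 else 12),(0,0,255),1); cv2.putText(im,str(x+i),(i*k,20),0,.33,(0,0,255)) 
    for j in range(0,h,10): cv2.line(im,(0,j*k),(6,j*k),(0,0,255),1); cv2.putText(im,str(y+j),(8,j*k+4),0,.33,(0,0,255))
    return im
cv2.imwrite("pics/b.png",np.vstack([crop("top",430,170,80,50,7),crop("scene",170,140,80,35,7)]))
cv2.imwrite("pics/ct.png",crop("top",240,110,130,140,4))
cv2.imwrite("pics/cs.png",crop("scene",220,195,125,150,4))
```

```text
(no output)
```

View pics/b.png

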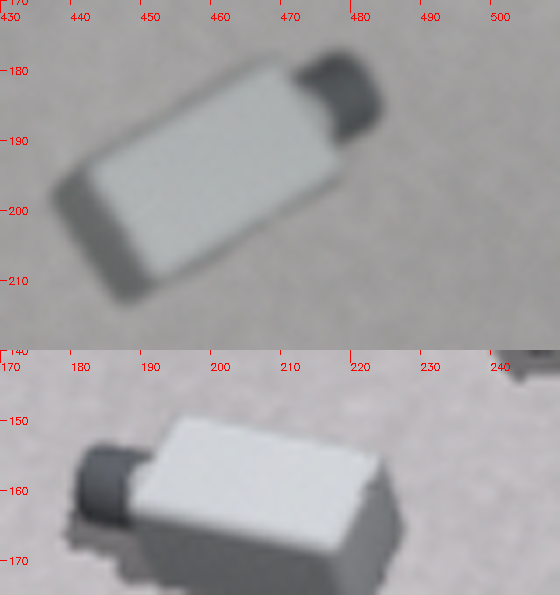

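View pics/ct.png

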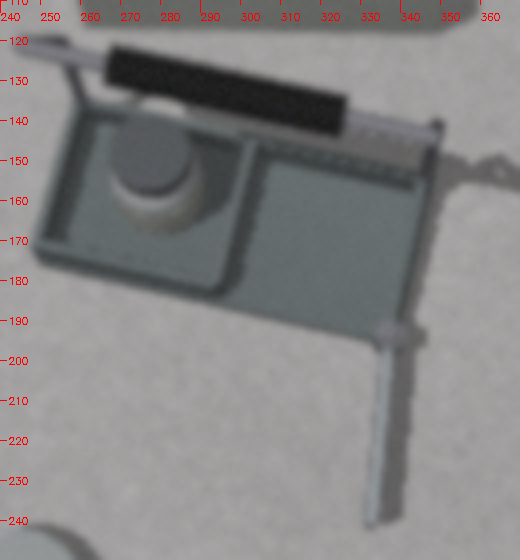

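View pics/cs.png

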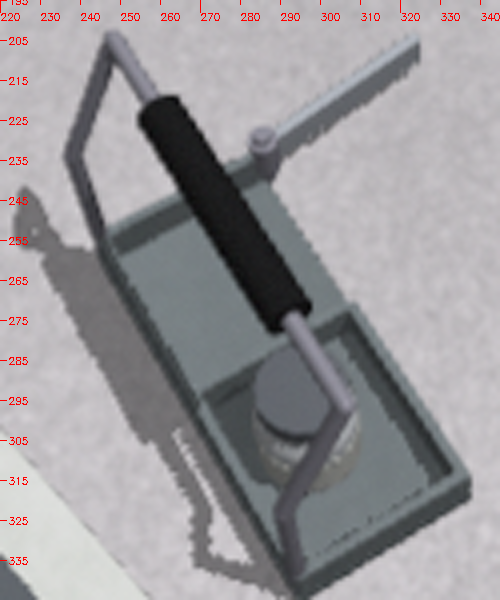

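The crops confirm the white bottle: it lies cap to the upper right in the top view, with top-face corners at (443,194), (452,210), (478,195) and (469,179). The carrier's handle ends are at scene (248,204) and (306,297), and the gate tip is at top (333,241). Now I'll fit the poses.

```bash
cat > h.py <<'E'
from cell import env, optics
import cv2, numpy as np
from scipy.optimize import least_squares
def cams(): return {n:optics.read_camera(n) for n in("scene","top")}
def proj(c,P):
    V=np.array(c["view"]); return cv2.projectPoints(np.float64(P).reshape(-1,1,3),cv2.Rodrigues(V[:3,:3])[0],V[:3,3],np.array(c["mtx"]),np.array(c["dist"]))[0].reshape(-1,2)
def tf(p,P):
    c,s=np.cos(p[2]),np.sin(p[2]); P=np.float64(P); return np.c_[p[0]+c*P[:,0]-s*P[:,1],p[1]+s*P[:,0]+c*P[:,1],P[:,2]]
def fit(C,obs,p0):  # obs: (cam, local point, pixel)
    f=lambda p:np.concatenate([proj(C[n],tf(p,[P]))[0]-px for n,P,px in obs])
    r=least_squares(f,p0,x_scale=[100,100,1],loss="soft_l1"); return r.x,r.fun.reshape(-1,2)
E
python3 - <<'E'
from h import *
C=cams()
# bottle local: X along cap
o=[("top",(0,26,52),(442.6,194.3)),("top",(0,-26,52),(452.1,210.4)),("top",(88,26,52),(468.9,179.4)),("top",(88,-26,52),(478.3,195.4)),
("scene",(88,26,52),(196.1,149.3)),("scene",(88,-26,52),(188.9,163.1)),("scene",(0,26,52),(224.3,155.7)),("scene",(0,-26,52),(217.1,169))]
# which side: try both for scene
for sw in(0,1):
    oo=[(n,(P[0],-P[1] if n=="scene" and sw else P[1],P[2]),q) for n,P,q in o]
    p,r=fit(C,oo,[600,-300,-1]); print(sw,p.round(3),np.abs(r).max(), r.round(1).tolist())
c=[("top",(12,-114,210),(349.3,142)),("scene",(12,-114,210),(248,203.8)),("scene",(12,114,210),(306.3,296.8)),
("top",(-55,120,41),(249.5,173.7)),("scene",(-55,120,41),(337.5,313.7)),("scene",(55,-120,41),(245.7,257)),("top",(-55,0,41),(295,182.5))]
p,r=fit(C,c,[750,100,-.2]); print("car",p.round(3),r.round(1).tolist())
h=tf(p,[(-58,-114,47)])[0]
def g(a): return h+118*np.array([-np.sin(a[0]-p[2]) ,np.cos(a[0]-p[2]),0])
f=lambda a:np.r_[proj(C["top"],g(a))[0]-(333,241),proj(C["scene"],g(a))[0]-(324.3,206)]
a=least_squares(f,[1.5]);print("gate",a.x,a.fun.round(1),h,g(a.x))
print("bay",tf(p,[(0,-56,12)]))
E
```

```text
0 [ 548.362 -277.801   -1.087] 16.586979904087144 [[-2.0, 0.4], [0.0, 2.0], [0.0, -1.7], [2.2, -0.4], [-8.2, 11.9], [7.1, -16.6], [-5.2, 11.8], [9.5, -16.4]]
1 [ 552.607 -275.742   -1.119] 2.7437061524331625 [[-2.7, -1.4], [-1.2, 0.5], [-0.1, -2.5], [1.6, -0.8], [-0.1, -2.2], [-1.6, -1.5], [1.9, -1.8], [1.0, -0.2]]
car [ 6.73781e+02  8.45720e+01 -2.65000e-01] [[-0.9, 1.1], [-1.0, 1.1], [-0.4, -1.2], [-2.6, -1.6], [0.7, -1.4], [-5.1, -4.8], [-1.9, -0.2]]
gate [1.13255392] [-1.3 -1.2 -0.3 -2.1] [587.92222328 -10.23427574  47.        ] [471.68303362  10.07460869  47.        ]
bay [[659.09941636  30.53099362  12.        ]]
```

```bash
cat > ov.py <<'E'
from h import *
import sys
def draw(C,pb,pc,gate,out):
    b=[]
    for z in(0,52): b+=[((0,-26,z),(0,26,z)),((0,26,z),(88,26,z)),((88,26,z),(88,-26,z)),((88,-26,z),(0,-26,z))]
    b+=[((118,-16,26),(118,16,26)),((96,-16,26),(118,-16,26)),((96,16,26),(118,16,26))]
    k=[((12,-114,210),(12,114,210))]
    for z in(0,41): k+=[((-55,-120,z),(-55,120,z)),((-55,120,z),(55,120,z)),((55,120,z),(55,-120,z)),((55,-120,z),(-55,-120,z))]
    e=np.array([-np.sin(gate),np.cos(gate)])*118; k+=[((-58,-114,47),(-58+e[0],-114+e[1],47))]
    ims=[]
    for n,rs in(("top",[(430,170,80,50),(240,110,130,140)]),("scene",[(170,140,80,50),(220,195,125,150)])):
        s=5 if 1 else 4; im=cv2.resize(C[n]["pixels"],None,fx=s,fy=s,interpolation=cv2.INTER_CUBIC)
        for p,L,col in((pb,b,(0,0,255)),(pc,k,(0,255,0))):
            if p is None: continue
            for q in L:
                u=(proj(C[n],tf(p,q))+.5)*s-.5; cv2.line(im,*[tuple(int(v) for v in w.round()) for w in u],col,1)
        ims.append([im[y*s:(y+h)*s,x*s:(x+w)*s] for x,y,w,h in rs])
    a=[cv2.resize(i,(400,250)) for i in(ims[0][0],ims[1][0])]
    m=np.vstack([np.hstack(a),np.hstack([cv2.resize(ims[0][1],(400,350)),cv2.resize(ims[1][1],(400,350))])])
    cv2.imwrite(out,m)
E
python3 - <<'E'
from ov import *
C=cams()
o=[("top",(0,26,52),(442.6,194.3)),("top",(0,-26,52),(452.1,210.4)),("top",(88,26,52),(468.9,179.4)),("top",(88,-26,52),(478.3,195.4)),
("scene",(88,-26,52),(196.1,149.3)),("scene",(88,26,52),(188.9,163.1)),("scene",(0,-26,52),(224.3,155.7)),("scene",(0,26,52),(217.1,169))]
pb,r=fit(C,o,[600,-300,-1])
c=[("top",(12,-114,210),(349.3,142)),("scene",(12,-114,210),(248,203.8)),("scene",(12,114,210),(306.3,296.8)),
("top",(-55,120,41),(249.5,173.7)),("scene",(-55,120,41),(337.5,313.7)),("top",(-55,0,41),(295,182.5))]
pc,r=fit(C,c,[750,100,-.2]); print(pb,pc,r.round(1).tolist())
draw(C,pb,pc,1.66,"pics/o.png")
E
```

```text
[ 552.60686471 -275.7423808    -1.11923516] [ 6.73552025e+02  8.33059051e+01 -2.63532850e-01] [[-0.3, 1.1], [-1.4, 0.8], [-0.7, -1.8], [-2.1, -1.4], [0.4, -2.0], [-1.3, -0.1]]
```

View pics/o.png

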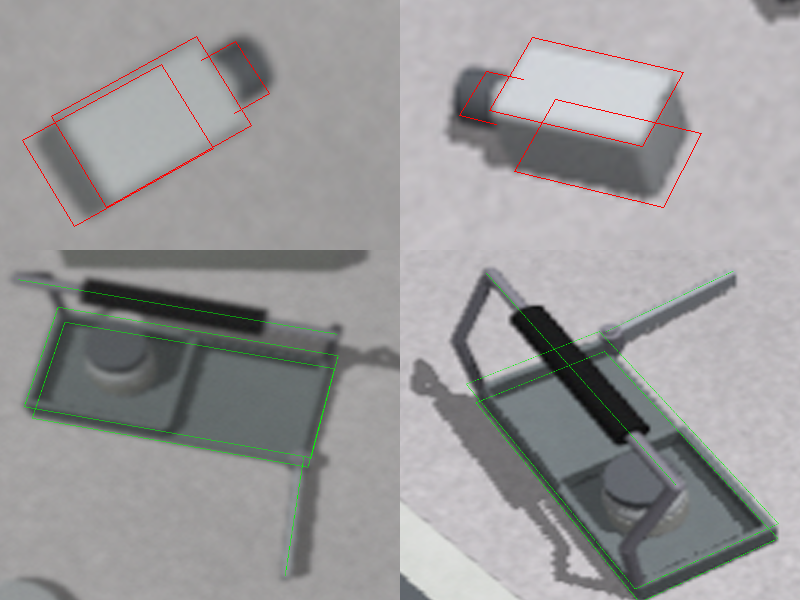

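The carrier model overlays well. The bottle model sits about 2 px off because its rounded edges shrank the corners I read. I'll refit it with inset corners plus the lower base corners.

Run:
```python
from h import *
C=cams()
t=3
o=[("top",(t,26-t,52),(442.6,194.3)),("top",(t,-26+t,52),(452.1,210.4)),("top",(88-t,26-t,52),(468.9,179.4)),("top",(88-t,-26+t,52),(478.3,195.4)),
("scene",(88-t,-26+t,52),(196.1,149.3)),("scene",(88-t,26-t,52),(188.9,163.1)),("scene",(t,-26+t,52),(224.3,155.7)),("scene",(t,26-t,52),(217.1,169)),
("top",(1,25,4),(437.6,196)),("top",(1,-25,4),(449,213)),("scene",(1,-25,4),(227.2,168)),("scene",(1,25,4),(219,179.4)),
("top",(118,-8,42),(483.5,187)),("scene",(118,0,26),(182,160))]
pb,r=fit(C,o,[550,-270,-1.1]); print(pb,r.round(1).tolist())
d=np.r_[np.cos(pb[2]),np.sin(pb[2])]; s=124
P=pb[:2]+s*d; print("grasp",P,"CoM",pb[:2]+45*d)
st=env.state(); print(st["eef_pos"],st["tcp_rot"])
from scipy.spatial.transform import Rotation as R
M=R.from_euler("xyz",st["tcp_rot"]).as_matrix(); print(M.round(3).tolist())
print("shift tool",M.T@(np.r_[P,150]-st["eef_pos"]))
x=np.arctan2(M[1,0],M[0,0]); print("tool x yaw",x,"to d",pb[2]-x,"to -d",pb[2]+np.pi-x)
```

```text
[ 553.98038421 -276.94912478   -1.12063379] [[-0.7, -1.5], [-0.5, -1.6], [-0.0, -1.5], [0.4, -1.8], [-0.2, -1.1], [-0.7, -2.1], [-0.3, -1.1], [-0.3, -1.2], [-2.2, 0.9], [-3.6, 0.6], [1.2, -2.4], [2.0, 0.3], [1.0, -3.5], [1.5, -1.8]]
grasp [ 607.93425814 -388.59579732] CoM [ 573.5604191 -317.4660624]
[273.92401028 561.73677332 214.56918511] [-3.14147574e+00  1.03805908e-06  2.68782243e+00]
[[-0.899, 0.438, -0.0], [0.438, 0.899, -0.0], [-0.0, -0.0, -1.0]]
shift tool [-716.79384873 -707.73627165   64.65267478]
tool x yaw 2.6878224283870336 to d -3.808456215784948 to -d -0.6668635621951551
```

Emit:
{"api": "step_arm", "payload": {
  "moves": [
    {"tx":-355,"ty":-350,"tz":0,"roll":0.667},
    {"tx":-355,"ty":-350,"tz":0,"roll":0.667},
    {"tx":-355,"ty":-350,"tz":0,"roll":0.667},
    {"tx":-355,"ty":-350,"tz":0,"roll":0.667},
    {"tx":-355,"ty":-350,"tz":0,"roll":0.667},
    {"tx":-355,"ty":-350,"tz":0,"roll":0.667},
    {"tx":-355,"ty":-350,"tz":0,"roll":0.667},
    {"tx":-355,"ty":-350,"tz":0,"roll":0.667},
    {"tx":-355,"ty":-350,"tz":0,"roll":0.667},
    {"tx":-355,"ty":-350,"tz":0,"roll":0.667},
    {"tx":-355,"ty":-350,"tz":0,"roll":0.667},
    {"tx":-355,"ty":-350,"tz":0,"roll":0.667}
  ]
}}

```text
t: 1.4
eef_pos: [439.9, 89.4, 214.9]
tcp_rot: [3.141, 0.0, 2.021]
ft_force: [0.8, 1.0, 0.4]
opening: 1.002
grip_force: 0.0
```

```bash
cat > go.py <<'E'
# usage: go.py X Y Z yaw(tool x) -> tool-frame shift from the present pose
import sys; from h import *
from scipy.spatial.transform import Rotation as R
s=env.state(); M=R.from_euler("xyz",s["tcp_rot"]).as_matrix(); x=np.arctan2(M[1,0],M[0,0])
X=np.float64(sys.argv[1:4]); print("t",round(s["t"],2),"at",s["eef_pos"].round(1),"yaw",round(x,3),"open",round(s["opening"]*95.1,1),"F",s["ft_force"].round(1),"g",round(s["grip_force"],1),"j6",s["joints"][5].round(2))
y=float(sys.argv[4]); print("shift",(M.T@(X-s["eef_pos"])).round(1),"roll",round(-((y-x+np.pi)%(2*np.pi)-np.pi),3))
E
python3 go.py 607.1 -386.8 110 2.021
```

```text
t 1.4 at [439.9  89.4 214.9] yaw 2.021 open 95.3 F [0.8 1.  0.4] g 0.0 j6 -0.4
shift [-501.5  -56.7  105. ] roll -0.0
```

Emit:
{"api": "step_arm", "payload": {
  "moves": [
    {"tx":-501,"ty":-57,"tz":0},
    {"tx":-501,"ty":-57,"tz":0},
    {"tx":-501,"ty":-57,"tz":0},
    {"tx":-501,"ty":-57,"tz":0},
    {"tx":-501,"ty":-57,"tz":0},
    {"tx":-501,"ty":-57,"tz":0},
    {"tx":-501,"ty":-57,"tz":0},
    {"tx":-501,"ty":-57,"tz":0},
    {"tx":-501,"ty":-57,"tz":0},
    {"tx":-501,"ty":-57,"tz":60},
    {"tx":-501,"ty":-57,"tz":105},
    {"tx":-501,"ty":-57,"tz":105}
  ],
  "grip": 70
}}

```text
validation failed for argument at $.mo...
```

```bash
python3 go.py 607.1 -386.8 7.5 2.021
```

```text
t 1.4 at [439.9  89.4 214.9] yaw 2.021 open 95.3 F [0.8 1.  0.4] g 0.0 j6 -0.4
shift [-501.5  -56.7  207.5] roll -0.0
```

Emit:
{"api": "step_arm", "payload": {
  "moves": [
    {"tx":-490,"ty":-57,"tz":0,"roll":0},
    {"tx":-490,"ty":-57,"tz":0,"roll":0},
    {"tx":-490,"ty":-57,"tz":0,"roll":0},
    {"tx":-490,"ty":-57,"tz":0,"roll":0},
    {"tx":-490,"ty":-57,"tz":0,"roll":0},
    {"tx":-490,"ty":-57,"tz":0,"roll":0},
    {"tx":-490,"ty":-57,"tz":0,"roll":0},
    {"tx":-490,"ty":-57,"tz":0,"roll":0},
    {"tx":-490,"ty":-57,"tz":0,"roll":0},
    {"tx":-490,"ty":-57,"tz":40,"roll":0},
    {"tx":-490,"ty":-57,"tz":75,"roll":0},
    {"tx":-490,"ty":-57,"tz":105,"roll":0}
  ],
  "grip": 70
}}

```text
t: 2.4
eef_pos: [595.4, -357.1, 142.4]
tcp_rot: [3.139, 0.004, 2.019]
ft_force: [1.0, -0.1, 0.8]
opening: 0.736
grip_force: 0.0
```

```bash
python3 go.py 607.1 -386.8 8 2.021
```

```text
t 2.4 at [ 595.4 -357.1  142.4] yaw 2.019 open 70.0 F [ 1.  -0.1  0.8] g 0.0 j6 -1.08
shift [-31.2  -2.7 134.5] roll -0.002
```

Emit:
{"api": "step_arm", "payload": {
  "moves": [
    {"tx":-10,"ty":0,"tz":0,"roll":0},
    {"tx":-10,"ty":0,"tz":0,"roll":0},
    {"tx":-10,"ty":0,"tz":0,"roll":0},
    {"tx":-10,"ty":0,"tz":0,"roll":0}
  ]
}}

```text
t: 2.73
eef_pos: [599.0, -361.5, 143.6]
tcp_rot: [3.14, 0.002, 2.022]
ft_force: [-0.1, -0.6, 0.2]
opening: 0.736
grip_force: 0.0
```

```bash
python3 go.py 607.1 -386.8 8 2.021
```

```text
t 2.73 at [ 599.  -361.5  143.6] yaw 2.022 open 70.0 F [-0.1 -0.6  0.2] g 0.0 j6 -1.09
shift [-26.1  -3.9 135.6] roll 0.001
```

Emit:
{"api": "step_arm", "payload": {
  "moves": [
    {"tx":-26,"ty":-4,"tz":30,"roll":0},
    {"tx":-26,"ty":-4,"tz":60,"roll":0},
    {"tx":-26,"ty":-4,"tz":90,"roll":0},
    {"tx":-26,"ty":-4,"tz":115,"roll":0},
    {"tx":-26,"ty":-4,"tz":130,"roll":0},
    {"tx":-26,"ty":-4,"tz":134,"roll":0},
    {"tx":-26,"ty":-4,"tz":134,"roll":0},
    {"tx":-26,"ty":-4,"tz":134,"roll":0}
  ]
}}

```text
t: 3.4
eef_pos: [607.1, -387.7, 9.5]
tcp_rot: [3.14, 0.002, 2.021]
ft_force: [-0.1, 0.3, -0.3]
opening: 0.73
grip_force: 0.0
```

```bash
python3 go.py 607.1 -386.8 8 2.021
python3 - <<'E'
from h import *
C=cams(); a=cv2.resize(C["top"]["pixels"][150:230,420:520],None,fx=4,fy=4,interpolation=2); b=cv2.resize(C["scene"]["pixels"][120:200,140:240],None,fx=4,fy=4,interpolation=2)
cv2.imwrite("pics/g.png",np.hstack([a,b]))
E
```

```text
t 3.4 at [ 607.1 -387.7    9.5] yaw 2.021 open 69.4 F [-0.1  0.3 -0.3] g 0.0 j6 -1.11
shift [0.9 0.4 1.5] roll 0.0
```

View pics/g.png

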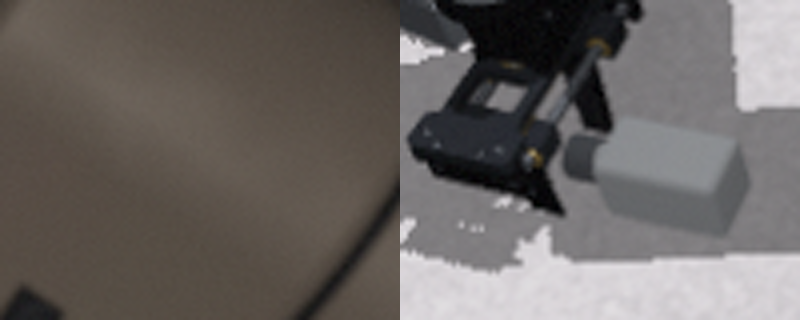

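The fingers straddle the cap at scene (180–190,160), near its end. Closing now.

Emit:
{"api": "step_arm", "payload": {
  "moves": [
    {"tx":0,"ty":0,"tz":0,"roll":0},
    {"tx":0,"ty":0,"tz":0,"roll":0},
    {"tx":0,"ty":0,"tz":0,"roll":0},
    {"tx":0,"ty":0,"tz":0,"roll":0},
    {"tx":0,"ty":0,"tz":0,"roll":0},
    {"tx":0,"ty":0,"tz":0,"roll":0}
  ],
  "grip": 30
}}

```text
t: 4.0
eef_pos: [606.2, -387.6, 7.4]
tcp_rot: [3.142, -0.0, 2.021]
ft_force: [-0.4, 0.1, 0.3]
opening: 0.374
grip_force: 0.0
```

Emit:
{"api": "step_arm", "payload": {
  "moves": [
    {"tx":0,"ty":0,"tz":0,"roll":0},
    {"tx":0,"ty":0,"tz":0,"roll":0},
    {"tx":0,"ty":0,"tz":0,"roll":0}
  ]
}}

```text
t: 4.25
eef_pos: [606.3, -387.6, 7.4]
tcp_rot: [3.141, -0.0, 2.021]
ft_force: [1.1, 0.9, -0.2]
opening: 0.327
grip_force: 30.0
```

Emit:
{"api": "step_arm", "payload": {
  "moves": [
    {"tx":3,"ty":0,"tz":-10,"roll":0},
    {"tx":6,"ty":0,"tz":-20,"roll":0},
    {"tx":11,"ty":0,"tz":-29,"roll":0},
    {"tx":16,"ty":0,"tz":-38,"roll":0},
    {"tx":22,"ty":0,"tz":-47,"roll":0},
    {"tx":28,"ty":0,"tz":-55,"roll":0},
    {"tx":36,"ty":0,"tz":-62,"roll":0},
    {"tx":44,"ty":0,"tz":-69,"roll":0},
    {"tx":44,"ty":0,"tz":-69,"roll":0}
  ]
}}

```text
t: 5.0
eef_pos: [586.9, -346.7, 78.1]
tcp_rot: [3.141, 0.001, 2.022]
ft_force: [0.1, -0.4, -2.4]
opening: 0.324
grip_force: 30.0
```

```bash
python3 go.py 607.1 -386.8 8 2.021
python3 - <<'E'
from h import *
b=cv2.resize(optics.read_camera("scene")["pixels"][100:200,140:260],None,fx=4,fy=4,interpolation=2)
cv2.imwrite("pics/g2.png",b)
E
```

```text
t 5.0 at [ 586.9 -346.7   78.1] yaw 2.022 open 30.8 F [ 0.1 -0.4 -2.4] g 30.0 j6 -1.08
shift [-44.9   0.7  70.2] roll 0.001
```

View pics/g2.png

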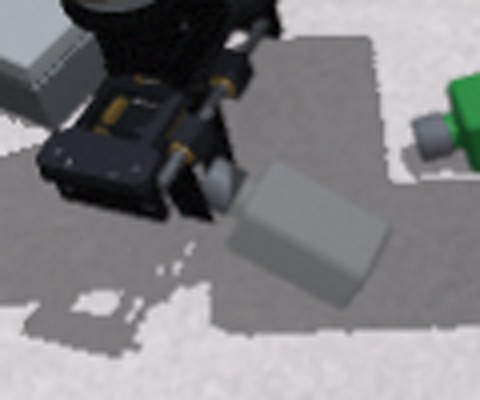

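It has pivoted part of the way: the body hangs below the cap, with its base at scene (230,170). I'll use the wrist moment to gauge the tilt.

Emit:
{"api": "step_arm", "payload": {
  "moves": [
    {"tx":0,"ty":0,"tz":-50,"roll":0},
    {"tx":0,"ty":0,"tz":-50,"roll":0},
    {"tx":0,"ty":0,"tz":-50,"roll":0},
    {"tx":0,"ty":0,"tz":-50,"roll":0},
    {"tx":0,"ty":0,"tz":-50,"roll":0},
    {"tx":0,"ty":0,"tz":-50,"roll":0}
  ]
}}

```text
t: 5.55
eef_pos: [586.5, -347.8, 124.8]
tcp_rot: [-3.141, -0.002, 2.021]
ft_force: [1.0, -1.1, -2.1]
opening: 0.326
grip_force: 30.0
```

```bash
cat > tilt.py <<'E'
from h import *
from scipy.spatial.transform import Rotation as R
s=env.state(); M=R.from_euler("xyz",s["tcp_rot"]).as_matrix()
print("F tool",(M.T@s["ft_force"]).round(2),"M tool",(M.T@s["moment"]).round(3),s["eef_pos"].round(1))
# bright/white body centroid in scene near tool
c=optics.read_camera("scene"); im=c["pixels"]; tip=proj(c,[s["eef_pos"]])[0]; print("tip px",tip.round(1))
cv2.imwrite("pics/last.png",im)
E
python3 tilt.py;python3 tilt.py
```

```text
F tool [-1.4   0.45  2.1 ] M tool [ 0.    -0.103 -0.022] [ 586.5 -347.8  124.8]
tip px [187.4 135.9]
F tool [0.22 0.22 2.3 ] M tool [ 0.005 -0.114  0.001] [ 586.6 -347.8  124.9]
tip px [187.4 135.9]
```

Emit:
{"api": "step_arm", "payload": {
  "moves": [
    {"tx":30,"ty":0,"tz":-29,"roll":0},
    {"tx":60,"ty":0,"tz":-50,"roll":0},
    {"tx":75,"ty":0,"tz":-60,"roll":0},
    {"tx":83,"ty":0,"tz":-65,"roll":0},
    {"tx":87,"ty":0,"tz":-67,"roll":0},
    {"tx":88,"ty":0,"tz":-68,"roll":0},
    {"tx":88,"ty":0,"tz":-68,"roll":0},
    {"tx":88,"ty":0,"tz":-68,"roll":0}
  ]
}}

```text
t: 6.32
eef_pos: [548.9, -269.4, 193.4]
tcp_rot: [-3.141, -0.001, 2.02]
ft_force: [-0.4, -0.1, -1.5]
opening: 0.326
grip_force: 30.0
```

```bash
python3 tilt.py;python3 tilt.py;python3 tilt.py
```

```text
F tool [ 0.07 -0.41  1.51] M tool [ 0.03  -0.142 -0.005] [ 548.9 -269.4  193.4]
tip px [213.  123.5]
F tool [-0.6  -0.09  2.27] M tool [ 0.087 -0.113 -0.017] [ 548.8 -269.4  193.4]
tip px [213.  123.5]
F tool [0.06 0.04 2.8 ] M tool [ 0.122 -0.17   0.006] [ 548.8 -269.4  193.5]
tip px [213.  123.5]
```

```bash
cat > ang.py <<'E'
from h import *
from scipy.spatial.transform import Rotation as R
s=env.state(); M=R.from_euler("xyz",s["tcp_rot"]).as_matrix(); tx,ty=M[:,0],M[:,1]; g=s["eef_pos"]-M[:,2]*18.8; up=np.array([0,0,1.])
c=optics.read_camera("scene"); im=cv2.GaussianBlur(c["pixels"],(3,3),0).astype(np.float32)
def edges(th,off):
    a=-tx*np.cos(th)+up*np.sin(th); n=np.cross(ty,a); cc=g+tx*off; base=cc-a*116  # a: base->cap
    V=np.array([base+a*x+ty*y+n*z for x in(1,87) for y in(-25,25) for z in(-25,25)])
    F=[(0,1,3,2),(4,5,7,6),(0,1,5,4),(2,3,7,6),(0,2,6,4),(1,3,7,5)]
    return V,F
def score(th,off):
    V,F=edges(th,off); p=proj(c,V)
    h=cv2.convexHull(p.astype(np.float32)).reshape(-1,2); mid=h.mean(0)
    tot=0;n=0
    for i in range(len(h)):
        A,B=h[i],h[(i+1)%len(h)]; L=np.linalg.norm(B-A)
        if L<3: continue
        t=np.linspace(.1,.9,15)[:,None]; P=A+(B-A)*t; nn=np.array([B[1]-A[1],A[0]-B[0]])/L
        q=np.r_[P+1.5*nn,P-1.5*nn].astype(np.float32)
        v=cv2.remap(im,q[:,:1],q[:,1:],1).reshape(-1,3); tot+=L*np.abs(v[:15]-v[15:]).sum(1).mean(); n+=L
    return tot/n
r=[(score(np.radians(d),o),d,o) for d in range(0,131,2) for o in(2,5,8)]
print([(round(x,1),d,o) for x,d,o in sorted(r,reverse=True)[:8]])
print("t",s["t"])
E
python3 ang.py
```

```text
[(np.float32(96.7), 68, 8), (np.float32(94.0), 66, 5), (np.float32(91.0), 70, 8), (np.float32(90.7), 66, 8), (np.float32(89.4), 64, 2), (np.float32(88.8), 64, 5), (np.float32(88.6), 68, 5), (np.float32(84.4), 62, 2)]
t 6.4667
```

Emit:
{"api": "step_arm", "payload": {
  "moves": [
    {"tx":38,"ty":0,"tz":-14,"roll":0},
    {"tx":58,"ty":0,"tz":-20,"roll":0},
    {"tx":68,"ty":0,"tz":-20,"roll":0},
    {"tx":73,"ty":0,"tz":-10,"roll":0},
    {"tx":75,"ty":0,"tz":0,"roll":0},
    {"tx":75,"ty":0,"tz":20,"roll":0},
    {"tx":75,"ty":0,"tz":40,"roll":0},
    {"tx":75,"ty":0,"tz":55,"roll":0},
    {"tx":75,"ty":0,"tz":65,"roll":0},
    {"tx":75,"ty":0,"tz":70,"roll":0},
    {"tx":75,"ty":0,"tz":70,"roll":0}
  ]
}}

```text
t: 7.43
eef_pos: [516.0, -201.4, 123.1]
tcp_rot: [-3.14, -0.002, 2.02]
ft_force: [-0.6, 0.6, -2.0]
opening: 0.33
grip_force: 30.0
```

```bash
python3 ang.py; python3 tilt.py
```

```text
[(np.float32(82.7), 8, 8), (np.float32(80.6), 10, 8), (np.float32(80.4), 6, 8), (np.float32(80.0), 10, 5), (np.float32(79.7), 8, 5), (np.float32(79.5), 12, 8), (np.float32(79.4), 12, 5), (np.float32(78.3), 14, 5)]
t 7.4333
F tool [ 0.12 -0.26  2.34] M tool [ 0.073 -0.09   0.017] [ 516.3 -201.5  124.1]
tip px [247.3 149.6]
```

```bash
sed -i 's/range(0,131,2)/range(50,121,2)/' ang.py; python3 ang.py
python3 - <<'E'
import cv2; im=cv2.imread("pics/last.png")[110:230,190:330]; cv2.imwrite("pics/l.png",cv2.resize(im,None,fx=5,fy=5,interpolation=2))
E
```

```text
[(np.float32(57.5), 68, 2), (np.float32(56.1), 70, 5), (np.float32(55.9), 72, 8), (np.float32(55.3), 72, 5), (np.float32(55.1), 70, 2), (np.float32(54.8), 74, 8), (np.float32(49.6), 66, 2), (np.float32(48.6), 68, 5)]
t 7.5333
```

View pics/l.png

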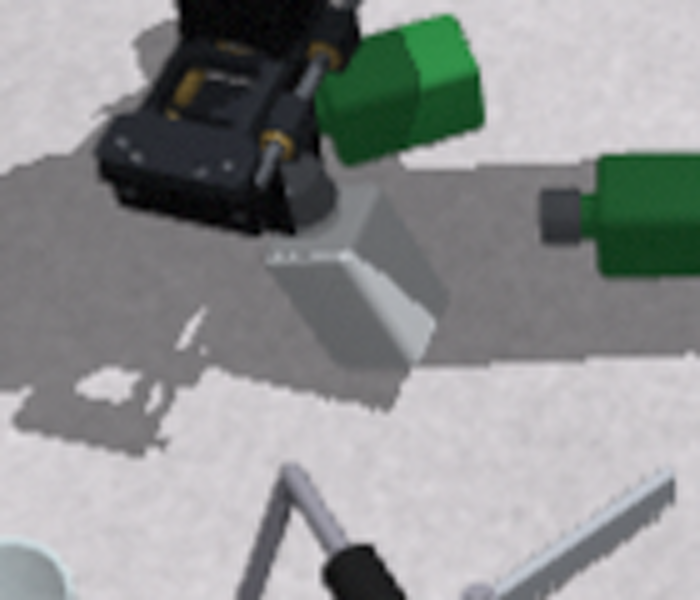

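The bottle hangs at about 70° with its base edge at scene (273,183), clear of the green ones. I'll touch the edge to the bench and drag it past upright.

Emit:
{"api": "step_arm", "payload": {
  "moves": [
    {"tx":0,"ty":0,"tz":10,"roll":0},
    {"tx":0,"ty":0,"tz":20,"roll":0},
    {"tx":4,"ty":0,"tz":26,"roll":0},
    {"tx":9,"ty":0,"tz":28,"roll":0},
    {"tx":15,"ty":0,"tz":28,"roll":0},
    {"tx":21,"ty":0,"tz":28,"roll":0}
  ]
}}

```text
t: 8.08
eef_pos: [507.8, -182.8, 97.0]
tcp_rot: [3.14, 0.003, 2.021]
ft_force: [0.2, -2.6, 5.9]
opening: 0.329
grip_force: 30.0
```

```bash
python3 tilt.py; python3 ang.py
```

```text
F tool [-2.49 -0.91 -5.88] M tool [ 0.222 -0.569 -0.041] [ 507.8 -182.8   97. ]
tip px [256.6 158.7]
[(np.float32(79.3), 82, 8), (np.float32(76.6), 80, 5), (np.float32(76.5), 80, 8), (np.float32(74.1), 84, 8), (np.float32(73.4), 78, 5), (np.float32(73.1), 78, 2), (np.float32(70.9), 82, 5), (np.float32(69.6), 76, 2)]
t 8.1333
```

Emit:
{"api": "step_arm", "payload": {
  "moves": [
    {"tx":5,"ty":0,"tz":0,"roll":0},
    {"tx":10,"ty":0,"tz":0,"roll":0},
    {"tx":15,"ty":0,"tz":1,"roll":0},
    {"tx":20,"ty":0,"tz":1,"roll":0},
    {"tx":24,"ty":0,"tz":2,"roll":0},
    {"tx":24,"ty":0,"tz":2,"roll":0}
  ]
}}

```text
t: 8.68
eef_pos: [496.3, -159.8, 94.5]
tcp_rot: [3.141, -0.0, 2.021]
ft_force: [1.1, 0.1, 5.9]
opening: 0.333
grip_force: 30.0
```

```bash
python3 tilt.py; python3 ang.py
```

```text
F tool [-0.42  1.02 -5.92] M tool [ 0.11  -0.269  0.007] [ 496.3 -159.8   94.5]
tip px [266.4 161.4]
[(np.float32(96.3), 90, 8), (np.float32(95.9), 88, 5), (np.float32(94.8), 90, 5), (np.float32(94.4), 92, 8), (np.float32(94.2), 88, 2), (np.float32(93.6), 86, 2), (np.float32(81.7), 94, 8), (np.float32(81.2), 92, 5)]
t 8.7333
```

Emit:
{"api": "step_arm", "payload": {
  "moves": [
    {"tx":0,"ty":0,"tz":-1,"roll":0},
    {"tx":0,"ty":0,"tz":-1,"roll":0},
    {"tx":0,"ty":0,"tz":-1,"roll":0},
    {"tx":0,"ty":0,"tz":-1,"roll":0},
    {"tx":0,"ty":0,"tz":-1,"roll":0},
    {"tx":0,"ty":0,"tz":-30,"roll":0},
    {"tx":0,"ty":0,"tz":-60,"roll":0},
    {"tx":0,"ty":0,"tz":-60,"roll":0}
  ],
  "grip": 75
}}

```text
t: 9.45
eef_pos: [498.2, -161.4, 158.6]
tcp_rot: [3.138, 0.005, 2.021]
ft_force: [0.7, -1.7, 0.4]
opening: 0.778
grip_force: 0.0
```

```bash
cat > fitup.py <<'E'
# edge-based fit of an upright bottle: p0 x y yaw; base z
from h import *; import sys
from scipy.optimize import minimize
from scipy.ndimage import map_coordinates
C=cams() if 0 else {"scene":optics.read_camera("scene")}
x0,y0,w0,zb=map(float,sys.argv[1:5])
c=C["scene"]; im=cv2.GaussianBlur(c["pixels"],(3,3),0).astype(np.float32)
def score(p,ret=0):
    V=tf(p,[(a,b,z) for a in(-25,25) for b in(-25,25) for z in(zb+1,zb+87)])
    h=cv2.convexHull(proj(c,V).astype(np.float32)).reshape(-1,2); tot=n=0
    for i in range(len(h)):
        A,B=h[i],h[(i+1)%len(h)]; L=np.linalg.norm(B-A)
        if L<3: continue
        P=A+(B-A)*np.linspace(.1,.9,15)[:,None]; nn=np.array([B[1]-A[1],A[0]-B[0]])/L
        q=np.r_[P+1.5*nn,P-1.5*nn].astype(np.float32); v=cv2.remap(im,q[:,:1],q[:,1:],1).reshape(-1,3); tot+=L*np.abs(v[:15]-v[15:]).sum(1).mean(); n+=L
    return -tot/n
r=min((minimize(score,[x0+dx,y0+dy,w0+dw],method="Nelder-Mead",options=dict(initial_simplex=np.array([x0+dx,y0+dy,w0+dw])+np.array([[0,0,0],[5,0,0],[0,5,0],[0,0,.08]]))) for dx in(-8,0,8) for dy in(-8,0,8) for dw in(-.1,.1)),key=lambda r:r.fun)
print("upright fit",r.x.round(3),r.fun, "start",score([x0,y0,w0]))
cv2.imwrite("pics/last.png",c["pixels"])
E
python3 go.py 496 -160 150 2.021; python3 fitup.py 493 -153 -1.12 0
```

```text
t 9.45 at [ 498.2 -161.4  158.6] yaw 2.021 open 74.0 F [ 0.7 -1.7  0.4] g 0.0 j6 -0.89
shift [ 2.3 -1.4  8.6] roll -0.0
upright fit [ 496.102 -151.803   -0.941] -113.21266174316406 start -95.2183
```

```bash
python3 go.py 488.9 -139.9 56 2.021
```

```text
t 9.5 at [ 497.6 -161.1  156.6] yaw 2.021 open 74.0 F [-0.8  0.5 -1.7] g 0.0 j6 -0.89
shift [ 23.2   1.1 100.5] roll -0.0
```

Emit:
{"api": "step_arm", "payload": {
  "moves": [
    {"tx":23,"ty":1,"tz":0,"roll":0},
    {"tx":23,"ty":1,"tz":15,"roll":0},
    {"tx":23,"ty":1,"tz":40,"roll":0},
    {"tx":23,"ty":1,"tz":65,"roll":0},
    {"tx":23,"ty":1,"tz":85,"roll":0},
    {"tx":23,"ty":1,"tz":98,"roll":0},
    {"tx":23,"ty":1,"tz":98,"roll":0}
  ]
}}

```text
t: 10.08
eef_pos: [485.9, -139.0, 53.4]
tcp_rot: [-3.138, -0.004, 2.021]
ft_force: [-0.0, -0.3, 0.0]
opening: 0.789
grip_force: 0.0
```

Emit:
{"api": "step_arm", "payload": {
  "moves": [
    {"tx":0,"ty":0,"tz":0,"roll":0},
    {"tx":0,"ty":0,"tz":0,"roll":0},
    {"tx":0,"ty":0,"tz":0,"roll":0},
    {"tx":0,"ty":0,"tz":0,"roll":0},
    {"tx":0,"ty":0,"tz":0,"roll":0},
    {"tx":0,"ty":0,"tz":0,"roll":0}
  ],
  "grip": 48
}}

```text
t: 10.58
eef_pos: [487.7, -139.7, 57.2]
tcp_rot: [3.141, 0.001, 2.021]
ft_force: [-2.3, -0.0, 7.5]
opening: 0.544
grip_force: 30.0
```

```bash
python3 go.py 488.9 -139.9 56 2.021; python3 fitup.py 495 -153 -1.12 0
```

```text
t 10.58 at [ 487.7 -139.7   57.2] yaw 2.021 open 51.7 F [-2.3 -0.   7.5] g 30.0 j6 -0.86
shift [-0.7  1.   1.2] roll -0.0
upright fit [ 494.543 -149.968   -1.095] -87.11166381835938 start -79.59323
```

```bash
python3 go.py 504.4 70.9 120 2.878
```

```text
t 10.63 at [ 487.7 -139.7   57.1] yaw 2.021 open 51.8 F [-1.7  0.6  5.7] g 30.0 j6 -0.86
shift [182.3 106.7 -62.9] roll -0.857
```

Emit:
{"api": "step_arm", "payload": {
  "moves": [
    {"tx":0,"ty":0,"tz":-10,"roll":0},
    {"tx":0,"ty":0,"tz":-35,"roll":0},
    {"tx":0,"ty":0,"tz":-60,"roll":0},
    {"tx":0,"ty":0,"tz":-64,"roll":0},
    {"tx":0,"ty":0,"tz":-64,"roll":0}
  ]
}}

```text
t: 11.05
eef_pos: [488.1, -139.8, 122.0]
tcp_rot: [3.139, 0.002, 2.021]
ft_force: [0.0, 0.7, -1.7]
opening: 0.547
grip_force: 30.0
```

Emit:
{"api": "step_arm", "payload": {
  "moves": [
    {"tx":23,"ty":13,"tz":0,"roll":-0.1},
    {"tx":46,"ty":27,"tz":0,"roll":-0.2},
    {"tx":69,"ty":40,"tz":0,"roll":-0.3},
    {"tx":92,"ty":54,"tz":0,"roll":-0.4},
    {"tx":115,"ty":67,"tz":0,"roll":-0.5},
    {"tx":138,"ty":81,"tz":0,"roll":-0.6},
    {"tx":160,"ty":94,"tz":0,"roll":-0.7},
    {"tx":175,"ty":103,"tz":0,"roll":-0.8},
    {"tx":182,"ty":107,"tz":0,"roll":-0.857},
    {"tx":182,"ty":107,"tz":0,"roll":-0.857},
    {"tx":182,"ty":107,"tz":0,"roll":-0.857}
  ]
}}

```text
t: 11.97
eef_pos: [504.1, 71.0, 119.5]
tcp_rot: [-3.141, -0.002, 2.877]
ft_force: [-0.4, -0.1, -2.1]
opening: 0.545
grip_force: 30.0
```

```bash
python3 go.py 614.5 41.2 90 2.878; python3 fitup.py 516 68 -0.264 65
```

```text
t 11.97 at [504.1  71.  119.5] yaw 2.877 open 51.8 F [-0.4 -0.1 -2.1] g 30.0 j6 -1.3
shift [-114.4    0.2   29.3] roll -0.001
upright fit [ 4.65422e+02  7.57830e+01 -2.78000e-01] -173.15045166015625 start -100.47949
```

Emit:
{"api": "step_arm", "payload": {
  "moves": [
    {"tx":-20,"ty":0,"tz":5,"roll":0},
    {"tx":-45,"ty":0,"tz":15,"roll":0},
    {"tx":-70,"ty":0,"tz":25,"roll":0},
    {"tx":-90,"ty":0,"tz":30,"roll":0},
    {"tx":-104,"ty":0,"tz":30,"roll":0},
    {"tx":-112,"ty":0,"tz":30,"roll":0},
    {"tx":-114,"ty":0,"tz":32,"roll":0},
    {"tx":-114,"ty":0,"tz":34,"roll":0},
    {"tx":-114,"ty":0,"tz":34,"roll":0},
    {"tx":-114,"ty":0,"tz":34,"roll":0}
  ]
}}

```text
t: 12.85
eef_pos: [613.9, 41.2, 86.4]
tcp_rot: [-3.142, -0.001, 2.878]
ft_force: [0.4, 0.2, -1.8]
opening: 0.546
grip_force: 30.0
```

```bash
python3 go.py 614.5 41.2 69 2.878
python3 - <<'E'
from h import *
C=cams(); a=cv2.resize(C["top"]["pixels"][110:250,230:370],(400,400),interpolation=2); b=cv2.resize(C["scene"]["pixels"][170:310,210:350],(400,400),interpolation=2)
cv2.imwrite("pics/p.png",np.hstack([a,b]))
E
```

```text
t 12.85 at [613.9  41.2  86.4] yaw 2.878 open 51.9 F [ 0.4  0.2 -1.8] g 30.0 j6 -1.35
shift [-0.6  0.1 17.4] roll -0.0
```

Emit:
{"api": "step_arm", "payload": {
  "moves": [
    {"tx":0,"ty":0,"tz":6,"roll":0},
    {"tx":0,"ty":0,"tz":11,"roll":0},
    {"tx":0,"ty":0,"tz":14,"roll":0},
    {"tx":0,"ty":0,"tz":15,"roll":0},
    {"tx":0,"ty":0,"tz":15,"roll":0}
  ]
}}

```text
t: 13.37
eef_pos: [614.5, 41.1, 70.9]
tcp_rot: [-3.142, -0.001, 2.878]
ft_force: [0.0, -0.0, -1.3]
opening: 0.546
grip_force: 30.0
```

Emit:
{"api": "step_arm", "payload": {
  "moves": [
    {"tx":0,"ty":0,"tz":1,"roll":0},
    {"tx":0,"ty":0,"tz":2,"roll":0},
    {"tx":0,"ty":0,"tz":2,"roll":0}
  ]
}}

```text
t: 13.62
eef_pos: [614.7, 41.1, 69.4]
tcp_rot: [3.142, 0.0, 2.878]
ft_force: [-0.1, -0.6, -2.6]
opening: 0.54
grip_force: 30.0
```

Emit:
{"api": "step_arm", "payload": {
  "moves": [
    {"tx":0,"ty":0,"tz":1,"roll":0},
    {"tx":0,"ty":0,"tz":2,"roll":0},
    {"tx":0,"ty":0,"tz":2,"roll":0}
  ]
}}

```text
t: 13.87
eef_pos: [614.9, 41.0, 69.1]
tcp_rot: [3.141, 0.001, 2.878]
ft_force: [-6.0, -1.0, 13.7]
opening: 0.546
grip_force: 30.0
```

Emit:
{"api": "step_arm", "payload": {
  "moves": [
    {"tx":0,"ty":0,"tz":-1,"roll":0},
    {"tx":0,"ty":0,"tz":-1,"roll":0},
    {"tx":0,"ty":0,"tz":-1,"roll":0},
    {"tx":0,"ty":0,"tz":-1,"roll":0},
    {"tx":0,"ty":0,"tz":-1,"roll":0}
  ],
  "grip": 72
}}

```text
t: 14.28
eef_pos: [614.7, 41.1, 68.3]
tcp_rot: [3.142, -0.0, 2.878]
ft_force: [-0.2, -0.3, 0.1]
opening: 0.752
grip_force: 0.0
```

Emit:
{"api": "step_arm", "payload": {
  "moves": [
    {"tx":15,"ty":0,"tz":0,"roll":0},
    {"tx":35,"ty":0,"tz":0,"roll":0},
    {"tx":60,"ty":0,"tz":0,"roll":0},
    {"tx":80,"ty":0,"tz":0,"roll":0},
    {"tx":80,"ty":0,"tz":0,"roll":0},
    {"tx":80,"ty":0,"tz":0,"roll":0},
    {"tx":80,"ty":0,"tz":0,"roll":0}
  ]
}}

```text
t: 14.87
eef_pos: [538.4, 61.9, 68.6]
tcp_rot: [3.141, 0.001, 2.878]
ft_force: [0.2, -0.0, 0.5]
opening: 0.756
grip_force: 0.0
```

Emit:
{"api": "step_arm", "payload": {
  "moves": [
    {"tx":0,"ty":0,"tz":10,"roll":0},
    {"tx":0,"ty":0,"tz":20,"roll":0},
    {"tx":0,"ty":0,"tz":30,"roll":0},
    {"tx":0,"ty":0,"tz":30,"roll":0},
    {"tx":0,"ty":0,"tz":30,"roll":0},
    {"tx":0,"ty":0,"tz":30,"roll":0},
    {"tx":0,"ty":0,"tz":30,"roll":0},
    {"tx":0,"ty":0,"tz":30,"roll":0},
    {"tx":0,"ty":0,"tz":30,"roll":0}
  ],
  "grip": 0
}}

```text
t: 15.62
eef_pos: [537.7, 62.0, 38.8]
tcp_rot: [3.141, 0.001, 2.878]
ft_force: [0.1, -0.2, 0.5]
opening: 0.183
grip_force: 0.0
```

```bash
python3 go.py 614.5 41.2 40 2.878; python3 fitup.py 626 39 -0.264 12
```

```text
t 15.62 at [537.7  62.   38.8] yaw 2.878 open 17.4 F [ 0.1 -0.2  0.5] g 0.0 j6 -1.31
shift [-79.6  -0.   -1.2] roll -0.0
upright fit [ 6.32959e+02  5.05170e+01 -2.04000e-01] -110.44328308105469 start -53.19017
```

Emit:
{"api": "step_arm", "payload": {
  "moves": [
    {"tx":-20,"ty":0,"tz":0,"roll":0},
    {"tx":-40,"ty":0,"tz":0,"roll":0},
    {"tx":-50,"ty":0,"tz":0,"roll":0},
    {"tx":-54,"ty":0,"tz":0,"roll":0},
    {"tx":-57,"ty":0,"tz":0,"roll":0},
    {"tx":-60,"ty":0,"tz":0,"roll":0},
    {"tx":-63,"ty":0,"tz":0,"roll":0},
    {"tx":-66,"ty":0,"tz":0,"roll":0},
    {"tx":-69,"ty":0,"tz":0,"roll":0},
    {"tx":-72,"ty":0,"tz":0,"roll":0},
    {"tx":-74,"ty":0,"tz":0,"roll":0},
    {"tx":-74,"ty":0,"tz":0,"roll":0}
  ]
}}

```text
t: 16.67
eef_pos: [609.3, 42.6, 38.4]
tcp_rot: [3.141, 0.0, 2.878]
ft_force: [-0.4, -0.1, -0.9]
opening: 0.008
grip_force: 0.2
```

Emit:
{"api": "step_arm", "payload": {
  "moves": [
    {"tx":-2,"ty":0,"tz":0,"roll":0},
    {"tx":-4,"ty":0,"tz":0,"roll":0},
    {"tx":-6,"ty":0,"tz":0,"roll":0},
    {"tx":-8,"ty":0,"tz":0,"roll":0},
    {"tx":-10,"ty":0,"tz":0,"roll":0},
    {"tx":-10,"ty":0,"tz":0,"roll":0}
  ]
}}

```text
t: 17.17
eef_pos: [619.0, 40.0, 38.4]
tcp_rot: [3.141, 0.0, 2.878]
ft_force: [-0.6, -0.7, -0.7]
opening: 0.002
grip_force: 0.3
```

Emit:
{"api": "step_arm", "payload": {
  "moves": [
    {"tx":30,"ty":0,"tz":0,"roll":0},
    {"tx":65,"ty":0,"tz":0,"roll":0},
    {"tx":90,"ty":0,"tz":0,"roll":0},
    {"tx":90,"ty":0,"tz":-30,"roll":0},
    {"tx":90,"ty":0,"tz":-60,"roll":0},
    {"tx":90,"ty":0,"tz":-60,"roll":0}
  ]
}}

```text
t: 17.67
eef_pos: [533.8, 63.7, 103.0]
tcp_rot: [3.14, 0.007, 2.878]
ft_force: [1.3, -0.5, -0.2]
opening: 0.004
grip_force: 0.0
```

```bash
python3 go.py 614.5 41.2 40 2.878
python3 - <<'E'
from h import *
C=cams(); pc=[673.55,83.3,-.2635]; s=4; out=[]
for n,(x,y,w,h) in(("top",(235,110,130,140)),("scene",(215,165,130,140))):
    im=cv2.resize(C[n]["pixels"],None,fx=s,fy=s,interpolation=2)[y*s:(y+h)*s,x*s:(x+w)*s]
    cv2.imwrite(f"pics/raw_{n}.png",C[n]["pixels"])
    for z in(12,100):
        q=((proj(C[n],tf(pc,[(-32,-82,z),(-32,-30,z),(20,-30,z),(20,-82,z)]))+.5-(x,y))*s).astype(np.int32); cv2.polylines(im,[q.reshape(-1,1,2)],1,(0,0,255),1)
    out.append(cv2.resize(im,(400,430)))
cv2.imwrite("pics/fin.png",np.hstack(out))
E
```

```text
t 17.67 at [533.8  63.7 103. ] yaw 2.878 open 0.4 F [ 1.3 -0.5 -0.2] g 0.0 j6 -1.31
shift [-83.3  -0.9  63.6] roll 0.0
```

View pics/fin.png

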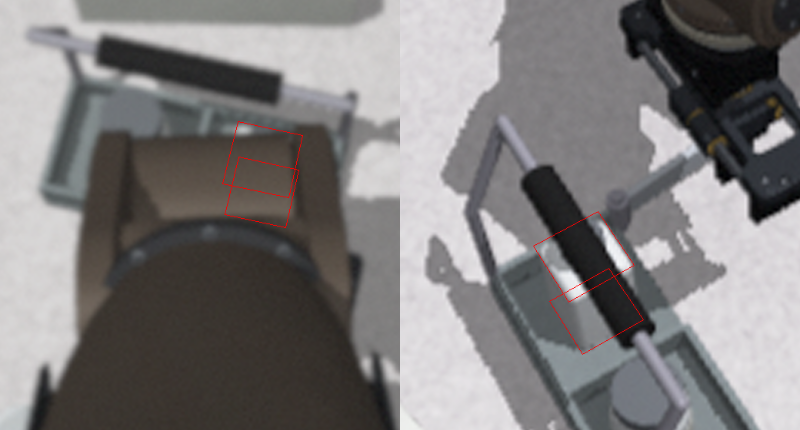

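The bottle stands upright in the bay, with its body at the red outline at picture (600,280), behind the handle bar. Next is the gate: I'll go over it to its outer side, lower the closed fingers and sweep it shut.

Emit:
{"api": "step_arm", "payload": {
  "moves": [
    {"tx":11,"ty":-35,"tz":0,"roll":0},
    {"tx":11,"ty":-70,"tz":0,"roll":0},
    {"tx":11,"ty":-105,"tz":0,"roll":0},
    {"tx":11,"ty":-105,"tz":0,"roll":0},
    {"tx":11,"ty":-105,"tz":0,"roll":0},
    {"tx":11,"ty":-105,"tz":25,"roll":0},
    {"tx":11,"ty":-105,"tz":50,"roll":0},
    {"tx":11,"ty":-105,"tz":73,"roll":0},
    {"tx":11,"ty":-105,"tz":73,"roll":0},
    {"tx":11,"ty":-105,"tz":73,"roll":0}
  ]
}}

```text
t: 18.6
eef_pos: [493.3, -34.1, 24.5]
tcp_rot: [-3.142, -0.003, 2.879]
ft_force: [-0.2, -0.2, 0.4]
opening: 0.002
grip_force: 0.0
```

```bash
cat > cf.py <<'E'
from h import *
s=env.state(); d=s["eef_pos"][:2]-[673.55,83.3]; c,q=np.cos(-.2635),np.sin(-.2635)
print("t",s["t"],"carrier xy",round(c*d[0]+q*d[1],1),round(-q*d[0]+c*d[1],1),"z",s["eef_pos"][2].round(1),"F",s["ft_force"].round(1))
E
python3 cf.py
```

```text
t 18.6 carrier xy -143.4 -160.3 z 24.5 F [-0.2 -0.2  0.4]
```

Emit:
{"api": "step_arm", "payload": {
  "moves": [
    {"tx":0,"ty":15,"tz":-3,"roll":0},
    {"tx":0,"ty":28,"tz":-3,"roll":0},
    {"tx":0,"ty":38,"tz":-3,"roll":0},
    {"tx":0,"ty":48,"tz":-3,"roll":0},
    {"tx":0,"ty":60,"tz":-3,"roll":0},
    {"tx":-3,"ty":72,"tz":-3,"roll":0},
    {"tx":-7,"ty":84,"tz":-3,"roll":0},
    {"tx":-14,"ty":95,"tz":-3,"roll":0},
    {"tx":-22,"ty":106,"tz":-3,"roll":0},
    {"tx":-33,"ty":115,"tz":-3,"roll":0},
    {"tx":-44,"ty":122,"tz":-3,"roll":0},
    {"tx":-53,"ty":126,"tz":-3,"roll":0}
  ]
}}

```text
t: 19.6
eef_pos: [578.8, 74.2, 28.4]
tcp_rot: [3.142, -0.0, 2.879]
ft_force: [-0.5, 0.0, -0.9]
opening: 0.008
grip_force: 0.5
```

```bash
python3 cf.py
```

```text
t 19.6 carrier xy -89.1 -33.5 z 28.4 F [-0.5  0.  -0.9]
```

Closing the last part with small steps, watching the force.

Emit:
{"api": "step_arm", "payload": {
  "moves": [
    {"tx":-5,"ty":2,"tz":0,"roll":0},
    {"tx":-10,"ty":3,"tz":0,"roll":0},
    {"tx":-13,"ty":3,"tz":0,"roll":0},
    {"tx":-15,"ty":3,"tz":0,"roll":0},
    {"tx":-15,"ty":3,"tz":0,"roll":0}
  ]
}}

```text
t: 20.02
eef_pos: [591.8, 72.3, 28.3]
tcp_rot: [-3.142, -0.003, 2.877]
ft_force: [-4.7, 4.7, 2.3]
opening: 0.006
grip_force: 2.8
```

```bash
python3 cf.py
```

```text
t 20.0167 carrier xy -76.1 -31.9 z 28.3 F [-4.7  4.7  2.3]
```

Emit:
{"api": "step_arm", "payload": {
  "moves": [
    {"tx":-1,"ty":0,"tz":0,"roll":0},
    {"tx":-1,"ty":0,"tz":0,"roll":0},
    {"tx":-1,"ty":0,"tz":0,"roll":0}
  ]
}}

```text
t: 20.27
eef_pos: [591.9, 72.3, 28.2]
tcp_rot: [-3.141, -0.004, 2.877]
ft_force: [-8.1, 6.9, 3.7]
opening: 0.002
grip_force: 4.6
```

```bash
python3 cf.py
```

```text
t 20.2667 carrier xy -76.0 -31.9 z 28.2 F [-8.1  6.9  3.7]
```

Emit:
{"api": "step_arm", "payload": {
  "moves": [
    {"tx":-1,"ty":0,"tz":0,"roll":0},
    {"tx":-1,"ty":0,"tz":0,"roll":0},
    {"tx":-1,"ty":0,"tz":0,"roll":0}
  ]
}}

```text
t: 20.52
eef_pos: [592.0, 72.3, 28.2]
tcp_rot: [-3.141, -0.006, 2.878]
ft_force: [-10.8, 8.2, 5.8]
opening: 0.002
grip_force: 6.6
```

Emit:
{"api": "step_arm", "payload": {
  "moves": [
    {"tx":10,"ty":0,"tz":0,"roll":0},
    {"tx":30,"ty":0,"tz":0,"roll":0},
    {"tx":50,"ty":0,"tz":0,"roll":0},
    {"tx":50,"ty":0,"tz":-30,"roll":0},
    {"tx":50,"ty":0,"tz":-65,"roll":0},
    {"tx":40,"ty":40,"tz":-100,"roll":0},
    {"tx":40,"ty":80,"tz":-130,"roll":0},
    {"tx":40,"ty":120,"tz":-150,"roll":0},
    {"tx":40,"ty":160,"tz":-150,"roll":0},
    {"tx":40,"ty":200,"tz":-150,"roll":0},
    {"tx":40,"ty":240,"tz":-150,"roll":0},
    {"tx":40,"ty":240,"tz":-150,"roll":0}
  ]
}}

```text
t: 21.52
eef_pos: [619.1, 317.8, 178.8]
tcp_rot: [3.14, 0.001, 2.88]
ft_force: [0.1, 0.1, 0.3]
opening: 0.004
grip_force: 0.0
```

```bash
python3 cf.py
python3 - <<'E'
from h import *
C=cams(); pc=[673.55,83.3,-.2635]
for n in C: cv2.imwrite(f"pics/end_{n}.png",C[n]["pixels"])
# gate angle: mean colour difference against the earlier (open) picture along the bar's top face
for n in C:
    im=cv2.GaussianBlur(C[n]["pixels"],(3,3),0).astype(np.float32)
    for a in np.arange(-.15,.41,.05):
        r=np.linspace(25,112,40)
        f=lambda off,z:np.c_[-58-r*np.sin(a)+off*np.cos(a),-114+r*np.cos(a)+off*np.sin(a),np.full(40,z)]
        v=[cv2.remap(im,*[np.float32(proj(C[n],tf(pc,f(o,47)))[:,i:i+1]) for i in(0,1)],1).mean() for o in(-12,-8,-4,0,4,8,12)]
        print(n,round(a,2),np.round(v,0))
E
```

```text
t 21.5167 carrier xy -113.6 212.3 z 178.8 F [0.1 0.1 0.3]
scene -0.15 [122. 110.  99.  93.  91.  95. 113.]
scene -0.1 [131. 124. 106.  96.  93.  91. 106.]
scene -0.05 [132. 130. 125. 100.  95.  93.  94.]
scene 0.0 [134. 132. 130. 123.  96.  96.  92.]
scene 0.05 [134. 134. 131. 129. 118.  97.  95.]
scene 0.1 [134. 133. 133. 131. 126. 114. 101.]
scene 0.15 [134. 134. 133. 133. 130. 122. 112.]
scene 0.2 [133. 134. 133. 133. 132. 127. 119.]
scene 0.25 [133. 133. 133. 133. 133. 130. 124.]
scene 0.3 [133. 133. 133. 133. 133. 132. 127.]
scene 0.35 [133. 133. 133. 133. 133. 132. 130.]
scene 0.4 [133. 133. 133. 133. 133. 133. 131.]
top -0.15 [107. 100.  91.  86.  86.  90.  97.]
top -0.1 [109. 109.  99.  89.  85.  86.  92.]
top -0.05 [106. 110. 111.  96.  86.  85.  88.]
top 0.0 [116. 105. 112. 110.  94.  86.  86.]
top 0.05 [124. 114. 107. 112. 107.  93.  86.]
top 0.1 [126. 121. 113. 109. 109. 104.  93.]
top 0.15 [127. 125. 119. 114. 111. 106. 101.]
top 0.2 [127. 126. 122. 118. 115. 110. 104.]
top 0.25 [127. 127. 124. 120. 118. 115. 109.]
top 0.3 [127. 127. 126. 123. 120. 118. 113.]
top 0.35 [127. 127. 126. 124. 122. 120. 117.]
top 0.4 [127. 127. 126. 125. 123. 121. 119.]
```

Run:
```python
from h import *
pc=[673.55,83.3,-.2635]; C=cams()
def best(n,y0,y1,x0,z):
    im=cv2.GaussianBlur(C[n]["pixels"],(3,3),0).astype(np.float32).mean(2); r=np.linspace(y0,y1,40); R=[]
    for a in np.arange(-.12,.121,.01):
        for o in np.arange(-14,14.1,1):
            P=lambda d:tf(pc,np.c_[x0+o+d-(r-r.mean())*np.sin(a),r,np.full(40,z)])
            v=[cv2.remap(im,*[np.float32(proj(C[n],P(d))[:,i:i+1]) for i in(0,1)],1).mean() for d in(-2,2)]
            R.append((v[0]-v[1],round(a,2),o))
    R.sort(reverse=True); return [(round(float(x),1),a,o) for x,a,o in R[:4]]
for n in C: print(n,"gate",best(n,-95,0,-58,47),"rim",best(n,15,110,-55,41))
```

```text
scene gate [(26.8, np.float64(-0.01), np.float64(2.0)), (26.7, np.float64(-0.02), np.float64(2.0)), (26.6, np.float64(-0.0), np.float64(2.0)), (26.2, np.float64(-0.03), np.float64(2.0))] rim [(29.6, np.float64(0.01), np.float64(2.0)), (29.6, np.float64(-0.0), np.float64(2.0)), (29.5, np.float64(0.02), np.float64(2.0)), (29.2, np.float64(-0.01), np.float64(2.0))]
top gate [(16.3, np.float64(-0.01), np.float64(2.0)), (16.2, np.float64(-0.02), np.float64(2.0)), (16.1, np.float64(-0.0), np.float64(2.0)), (16.0, np.float64(-0.01), np.float64(3.0))] rim [(25.5, np.float64(-0.01), np.float64(-9.0)), (25.4, np.float64(-0.02), np.float64(-9.0)), (25.3, np.float64(-0.0), np.float64(-9.0)), (25.2, np.float64(-0.03), np.float64(-9.0))]
```

The gate is parallel to the front rim (within about 0.02 rad) and against its hard stop. The arm is clear of everything, so I'm handing in.

```bash
python3 -c "
from cell import env; print(env.job_done())"
```

```text
the job is handed in; nothing more can be done
None
```

The white bottle stands upright and released in the empty bay under the handle, the gate is shut against its stop, and the job was handed in at about 21.6 s; the only result it returned was that it was handed in.

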